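# Free the seized pin from the dry-bath block

### The job

The steel pin with the flat cross-bar has seized in the middle of the heater's aluminium block. Work it loose by twisting it back and forth, about 25 degrees to either side of where it stands, again and again while pulling it up a little with each twist, so that the block stays down in the heater instead of being lifted with it. Then stand the freed pin in the smaller of the two clear plastic beakers, leaving that beaker upright, and let go.

Things in the scene. Friction and masses are not known exactly. Their poses are not given: they have to be found in the camera images.
- pin: Steel T-shaped pin, 116 mm long, 0.12 kg: round shank 14 mm across, 96 mm long, on top a flat cross-bar 44 mm along the pin's x, 16 mm thick along y, 20 mm high. Origin: middle of the shank's lower end; z up along the shank; middle of the bar at z = 106 mm. Starts upright, 26 mm deep in the bore in the block's middle, bar about along the block's x. Pinch the bar from above across its 16 mm.
- pin_bar_end (a point): Middle of the bar's end face, 22 mm from the pin's axis along its +x, 106 mm above its lower end: shows how far the pin is turned.
- block: Aluminium block 76 x 106 x 45 mm (x, y, z), 1.7 kg (17 N), loose in a white heater's well (1.5 mm play: liftable, cannot turn). Origin: centre of underside, 29 mm above the worktop; top at z = 45 mm. Its bore grips the pin over its depth with some 25 N of friction, shared between turning and rising: a straight pull lifts the block; rise at most 3 mm per 0.9 rad twist, both in one motion.
- small_beaker: The smaller of two open clear plastic beakers: 85 mm tall, about 55 mm wide inside, floor 6 mm thick, 0.1 kg, loose on the worktop. Origin: centre of its underside. The other beaker is 98 mm tall and stands farther back.
There are look-alikes about, which are no part of the job. Several things have the shape of the pin; the one meant has the colours described above. Leave any green look-alike of the small_beaker alone.

How it is judged:
By the outcome, as a careful person would: the job done as asked, in the order asked, and still so for the second after the job is handed in, with the robot touching nothing.
It also fails if it takes over 64 s, if anything falls off the work surface, if the arm or the gripper's body presses on something with over 40 N, if the wrist force passes 120 N, or if a joint passes its speed limit or range.

### The arm

A 6-joint arm with a two-finger parallel gripper is mounted at the origin on a cart in front of the work surface, level with it; the furniture and walls round the work are solid. World frame = base frame: x ahead of the robot, y to its left, z up, the work surface at z = 0. Lengths are in m, angles in rad, forces in N, time in s.
With the tool pointing down it reaches from about 0.325 to 0.775 m from the base axis. Payload 9.3 kg.
Tool frame: the origin (TCP) lies at the very end of the fingers, on their centre line; the grasp point (between the pads) lies 19 mm behind it; z points along the fingers, y is the direction in which the jaws open and shut (so a half turn about z gives the same grasp; the last joint's range is limited). The gripper opens to 85 mm and grips with 20 to 120 N. Pads are 22 mm wide; open, the fingers measure 114 mm over their backs; the gripper's body (76 mm by 85 mm) begins 54 mm behind the grasp point. The pads swing forward as they close: fully open they stand 13 mm farther back than shut.
Start: joints at [-1.459, 0.259, 0.021, 1.334, 0, 1.418], TCP at [0.144, -0.531, 0.231] pointing down, gripper open.
Joint ranges: [-3.04, 3.04], [-0.91, 1.82], [-1.04, 1.36], [-1.92, 1.95], [-1.52, 1.45], [-3.14, 3.14]. Speed limits (rad/s): [2.22, 2.22, 2.79, 3.14, 3.14, 3.14].

### API

Orientations are given as [roll, pitch, yaw] about the fixed x, y, z axes, in that order (R = Rz(yaw) Ry(pitch) Rx(roll)).
In Python, from workcell import sensors, imaging, ticket gives the robot as it stands.
- The arm moves only by the shell command python3 -m jog 'ROWS' [OPENING]. ROWS is JSON, a list of rows, each an object of numbers: "dx", "dy", "dz": the shift along the world's x, y, z in mm; "ax", "ay", "az": the turn, a rotation vector about the world's x, y, z in degrees. A call has 1 to 5 rows; each row is the pose to reach, as a shift and turn from the pose measured when the call began; what a row does not reach only later rows make up. A row lasts 1/8 s, in which the tool goes at most 62.5 mm and 10.7 degrees, less where a joint would pass 70% of its speed; a pose out of reach is approached as far as the arm can. A call with a gripper value outside its range is refused whole. OPENING is the closure in counts, from 0 (fully open) to 255 (shut), set as the call begins (- or left out, the last holds). The fingers move at their own pace and stop on an object; the grip force is fixed at half the most. Time passes only in rows, so rows that repeat a pose let the fingers close. It gives the time, the measured TCP pose, the force and the opening at its end, in the units of the state.
- sensors.sense(): the state, without advancing time (a new reading comes with each control period).
- imaging.get_image(name): name is "side" or "top"; returns a dict with "img" (384x512x3 uint8, red, green, blue), "fx", "fy", "cx", "cy" (pixels), "extrinsics" (4x4, takes a point from camera to world coordinates). Camera axes: x right, y down, z forward; pixel columns grow to the right and rows downward; lengths in m; the calibration is good to about 2 mm. A picture is of the moment at which its call begins. There is no depth.
- ticket.hand_in(): hands the job in, once; it reports no verdict.
The state is a dict: "t": time; "joint_positions": joint angles; "qvel": joint speeds; "tau": joint torques, N m; "position": TCP position; "tcp_rot": TCP orientation; "force": force on the tool from outside, world axes, zero at the start; "ft_torque": the same for the moment, N m; "grip_width": finger opening in m.
Only numpy, scipy, OpenCV 4.12 (cv2) and the standard library are available. Lean on these libraries where they do the work, as an engineer would, in place of code of your own. Each camera call takes 0.05 s, during which the arm holds its last target.

## Working session

There is one attempt and no reset: what is moved stays moved. The work goes in short steps, Python scripts to look and compute and a shell command to move; the robot and the scene stay as the last step left them, time stands still between calls to the robot, and variables do not carry over. Pictures are saved under pics/ and viewed, and the job is handed in when it is done.

```bash
mkdir -p pics; ls
python3 - <<'E'
from workcell import sensors, imaging
import cv2
s=sensors.sense(); print(s)
for n in ("side","top"):
    d=imaging.get_image(n); cv2.imwrite(f"pics/{n}0.png",d["img"][:,:,::-1]); print(n,d["fx"],d["fy"],d["cx"],d["cy"],d["extrinsics"])
E
```

```text
pics
{'t': 0.0, 'joint_positions': array([-1.45857559e+00,  2.59168810e-01,  2.07844658e-02,  1.33370153e+00,
        4.21781960e-05,  1.41815644e+00]), 'qvel': array([ 8.69023216e-04,  4.05615966e-05,  2.40377943e-04,  1.84263572e-03,
       -1.88561965e-03, -1.46171778e-04]), 'tau': array([-1.19361717e-03, -5.55644596e+01,  3.44525599e+01,  1.39620408e-02,
       -9.40961877e-05,  1.36734592e-06]), 'position': array([ 0.14393184, -0.53055209,  0.23068781]), 'tcp_rot': array([-3.14032452e+00, -2.37760039e-04,  2.64860448e-01]), 'force': array([-0.62142758, -0.26159241, -0.25740322]), 'ft_torque': array([-0.07311861,  0.03485043,  0.01328954]), 'grip_width': 0.08554916263586407}
side 467.08075611898084 467.08075611898084 252.88916419544842 195.72134315086555 [[-0.99792811 -0.05298013  0.03650465  0.39237803]
 [-0.06091005  0.59520595 -0.80126141  0.93270013]
 [ 0.02072315 -0.80182479 -0.59719977  0.81786346]
 [ 0.          0.          0.          1.        ]]
top 485.4142892613586 485.4142892613586 259.5854829186573 193.01200058999072 [[-0.00140658 -0.99609067  0.08832554  0.35357138]
 [-0.99998839  0.00180824  0.00446767  0.00662332]
 [-0.00460992 -0.08831823 -0.99608164  1.34681918]
 [ 0.          0.          0.          1.        ]]
```

View pics/side0.png

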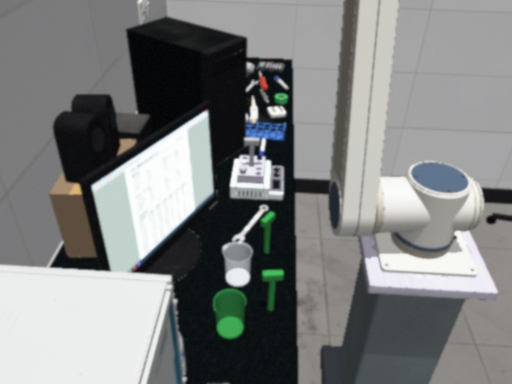

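View pics/top0.png

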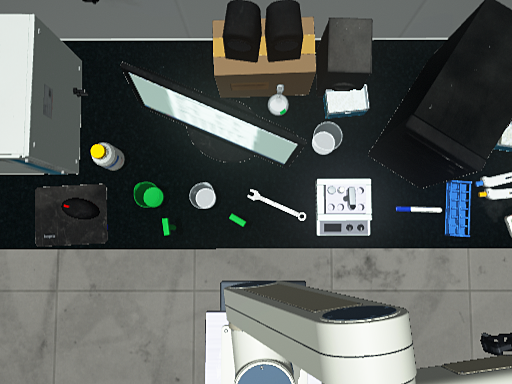

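Run:
```python
import cv2
t=cv2.imread("pics/top0.png"); s=cv2.imread("pics/side0.png")
cv2.imwrite("pics/a.png",cv2.resize(t[165:250,300:385],None,fx=7,fy=7,interpolation=cv2.INTER_NEAREST))
cv2.imwrite("pics/b.png",cv2.resize(s[120:210,215:305],None,fx=6,fy=6,interpolation=cv2.INTER_NEAREST))
c=cv2.resize(t[170:250,140:255],None,fx=5,fy=5); d=cv2.resize(s[200:320,200:300],None,fx=4,fy=4)
cv2.imwrite("pics/c.png",c);cv2.imwrite("pics/d.png",d)
```

```text
(no output)
```

View pics/a.png

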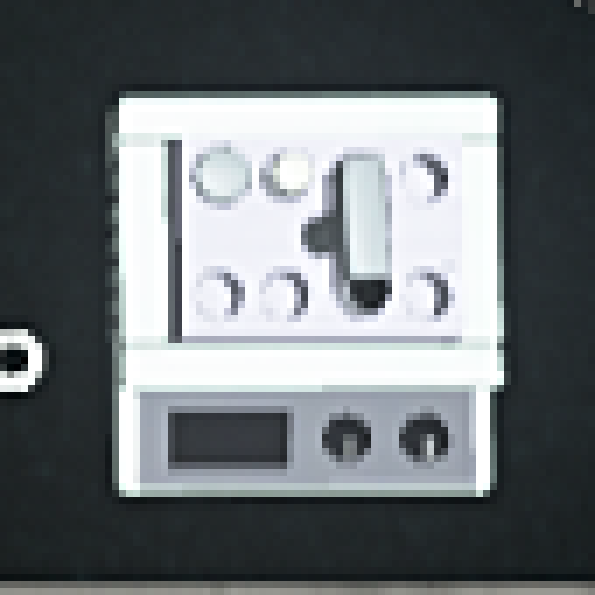

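View pics/b.png

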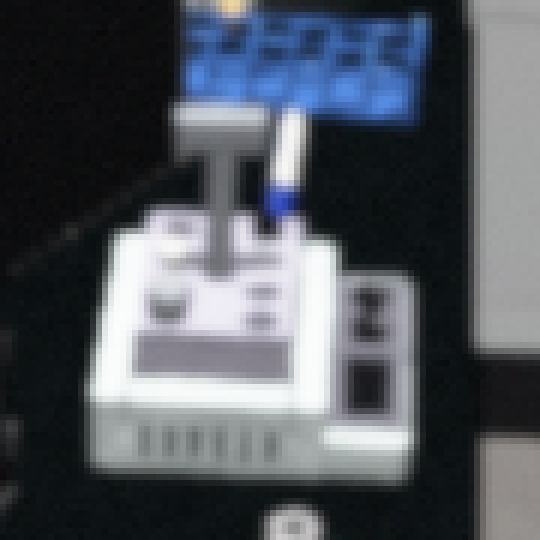

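View pics/c.png

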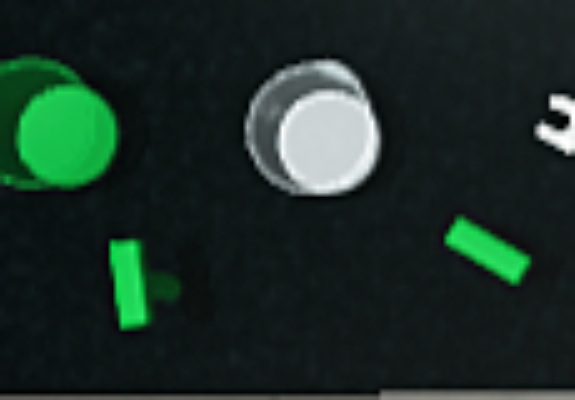

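View pics/d.png

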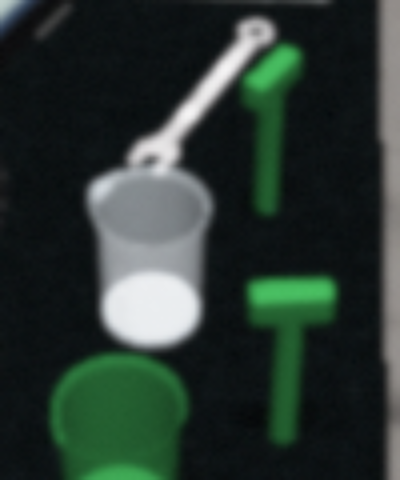

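```bash
cat > h.py <<'E'
import numpy as np, cv2
from workcell import imaging
def ray(d,u,v):
    E=d["extrinsics"]; r=E[:3,:3]@np.array([(u-d["cx"])/d["fx"],(v-d["cy"])/d["fy"],1]); return E[:3,3],r
def onz(d,u,v,z):
    o,r=ray(d,u,v); return o+r*(z-o[2])/r[2]
def proj(d,p):
    E=d["extrinsics"]; c=E[:3,:3].T@(np.array(p)-E[:3,3]); return d["cx"]+d["fx"]*c[0]/c[2],d["cy"]+d["fy"]*c[1]/c[2]
E
python3 - <<'E'
from h import *
d=imaging.get_image("top"); s=imaging.get_image("side")
o=-.5
for n,u,v,z in [("bar",352.15+o,195.9+o,.164),("barTL",349+o,187.1+o,.164),("barBR",355.4+o,204.7+o,.164),("blkTL",325.9+o,184.9+o,.074),("blkBR",366.3+o,213.5+o,.074),("heaterTL",317,178,.05),("heaterBR",371,236,.03),
 ("beaker floor",140+330/5+o,170+140/5+o,.006),("beaker rim",140+312/5+o,170+127/5+o,.085),("gpin1",167,227,.116),("gpin2",237,220,.116),("bigbk",326,137,.098),("mon right",298,160,.1),("mon left",125,65,.3)]:
    print(n,onz(d,u,v,z).round(4))
for n,u,v,z in [("bar top",215+222/6+o,120+116/6+o,.164),("bk floor",200+151/4+o,200+309/4+o,.006),("bk rim",200+150/4+o,200+207/4+o,.085)]:
    print("side",n,onz(s,u,v,z).round(4))
g=cv2.cvtColor(d["img"],cv2.COLOR_RGB2GRAY)
m=(g[175:215,185:225]>190).astype(np.uint8); M=cv2.moments(m,True); print("floor",M["m10"]/M["m00"]+185,M["m01"]/M["m00"]+175,M["m00"])
print(g[184:210,344:360])
E
```

```text
bar [ 0.4522 -0.213   0.164 ]
barTL [ 0.4738 -0.2057  0.164 ]
barBR [ 0.4306 -0.2205  0.164 ]
blkTL [ 0.4889 -0.1611  0.074 ]
blkBR [ 0.4134 -0.2659  0.074 ]
heaterTL [ 0.5088 -0.1419  0.05  ]
heaterBR [ 0.3533 -0.2881  0.03  ]
beaker floor [0.4602 0.1626 0.006 ]
beaker rim [0.4608 0.1629 0.085 ]
gpin1 [0.3767 0.2467 0.116 ]
gpin2 [0.3942 0.0695 0.116 ]
bigbk [ 0.6106 -0.1612  0.098 ]
mon right [ 0.5499 -0.0875  0.1   ]
mon left [0.7322 0.3097 0.3   ]
side bar top [ 0.4525 -0.2106  0.164 ]
side bk floor [0.4593 0.166  0.006 ]
side bk rim [0.4602 0.1626 0.085 ]
floor 205.18867924528303 197.31446540880503 318.0
[[245 245 245 245 245 245 246 246 246 245 244 243 243 243 243 243]
 [242 242 242 242 243 245 246 247 246 245 243 242 242 242 243 244]
 [242 242 242 245 250 223 222 218 223 227 235 242 241 242 245 237]
 [228 242 247 241 213 170 183 177 183 189 209 245 244 240 240 172]
 [229 247 255 212  86 198 223 221 216 213 189 250 249 214 239 216]
 [238 250 238 156  59 209 228 221 218 216 179 234 249 209 245 251]
 [230 251 165 111  59 217 230 223 220 218 189 193 246 230 244 246]
 [236 255 171 
[... 559 characters left out ...]
 221 221 190 246 243 241 241]
 [ 97  78  81  91  81 129 247 236 228 223 222 178 246 243 242 241]
 [206 157 188 140  94 113 245 237 229 223 224 188 248 245 243 243]
 [249 240 255 175  97 109 244 241 232 226 227 199 248 245 244 246]
 [248 249 255 177 109  97 241 245 237 231 231 207 249 246 243 224]
 [251 249 255 176 126  92 176 188 182 173 168 175 255 245 216 216]
 [249 251 255 174 136 153  55  48  49  39  30  95 255 246 223 247]
 [241 250 254 204 149 198  50  42  50  48  35  61 255 245 243 244]
 [244 248 248 234 164 188  79  43  50  46  29 151 255 235 242 242]
 [251 247 246 245 202 165 157  78  36  28  69 250 253 241 232 242]
 [250 245 244 247 241 189 175 138 113 116 213 255 247 244 225 237]]
```

```bash
python3 -m jog '[{"dx":20,"dy":20,"az":10},{"dx":40,"dy":40,"az":20},{"dx":62,"dy":62,"az":30},{"dx":84,"dy":84,"az":40},{"dx":104,"dy":104,"az":50}]' 0; python3 -m jog '[{"dx":20,"dy":20,"az":10},{"dx":40,"dy":40,"az":20},{"dx":62,"dy":62,"az":30},{"dx":84,"dy":84,"az":40},{"dx":104,"dy":104,"az":50}]'
```

```text
invalid input
invalid input
```

```bash
python3 -m jog --help; python3 -m jog '[{"dx":20,"dy":20,"dz":0,"ax":0,"ay":0,"az":10},{"dx":40,"dy":40,"dz":0,"ax":0,"ay":0,"az":20},{"dx":62,"dy":62,"dz":0,"ax":0,"ay":0,"az":30},{"dx":84,"dy":84,"dz":0,"ax":0,"ay":0,"az":40},{"dx":104,"dy":104,"dz":0,"ax":0,"ay":0,"az":50}]' 0
```

```text
t: 0.82
position: [0.2485, -0.4258, 0.2308]
tcp_rot: [-3.141, -0.0, 1.143]
force: [0.4, 0.3, -0.0]
grip_width: 0.0855invalid input: not JSON, or not a number
```

```bash
python3 -m jog '[{"dx":20,"dy":20,"dz":0,"ax":0,"ay":0,"az":10},{"dx":40,"dy":40,"dz":0,"ax":0,"ay":0,"az":20},{"dx":62,"dy":62,"dz":0,"ax":0,"ay":0,"az":30},{"dx":84,"dy":86,"dz":0,"ax":0,"ay":0,"az":40},{"dx":104,"dy":108,"dz":0,"ax":0,"ay":0,"az":50}]' 0; python3 -m jog '[{"dx":20,"dy":20,"dz":0,"ax":0,"ay":0,"az":10},{"dx":40,"dy":40,"dz":0,"ax":0,"ay":0,"az":20},{"dx":62,"dy":62,"dz":0,"ax":0,"ay":0,"az":30},{"dx":84,"dy":86,"dz":0,"ax":0,"ay":0,"az":40},{"dx":99,"dy":104,"dz":0,"ax":0,"ay":0,"az":50}]'
```

```text
t: 1.45
position: [0.3532, -0.3168, 0.2307]
tcp_rot: [-3.141, -0.0, 2.022]
force: [1.2, -0.8, -0.2]
grip_width: 0.0855
t: 2.08
position: [0.4529, -0.2118, 0.2306]
tcp_rot: [-3.141, -0.001, 2.901]
force: [0.5, -0.9, -0.2]
grip_width: 0.0853
```

```bash
python3 -m jog '[{"dx":0,"dy":0,"dz":-10,"ax":0,"ay":0,"az":9},{"dx":-1,"dy":-1,"dz":-20,"ax":0,"ay":0,"az":17},{"dx":-1,"dy":-1,"dz":-30,"ax":0,"ay":0,"az":17}]'
python3 - <<'E'
from h import *
for n in ("side","top"):
    d=imaging.get_image(n); im=d["img"][:,:,::-1]
    x0,y0=(200,90) if n=="side" else (290,130)
    cv2.imwrite(f"pics/{n}1.png",cv2.resize(im[y0:y0+120,x0:x0+120],None,fx=5,fy=5,interpolation=cv2.INTER_NEAREST))
E
```

```text
t: 2.45
position: [0.4518, -0.2127, 0.2001]
tcp_rot: [-3.141, -0.001, -3.086]
force: [-0.3, 0.8, -0.1]
grip_width: 0.0855
```

View pics/side1.png

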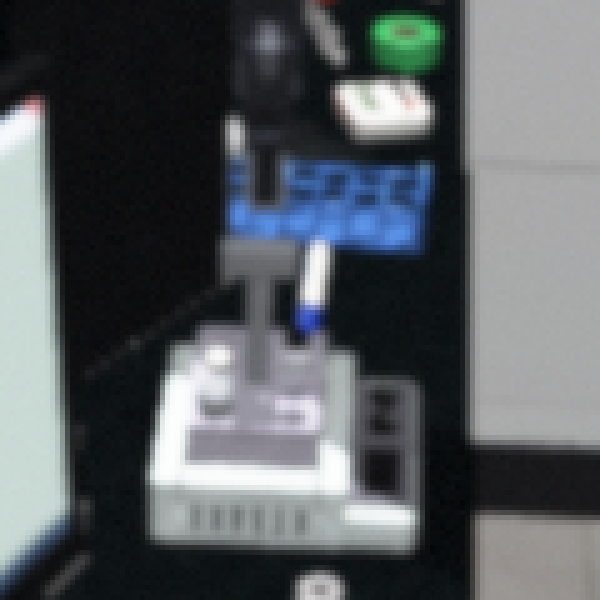

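View pics/top1.png

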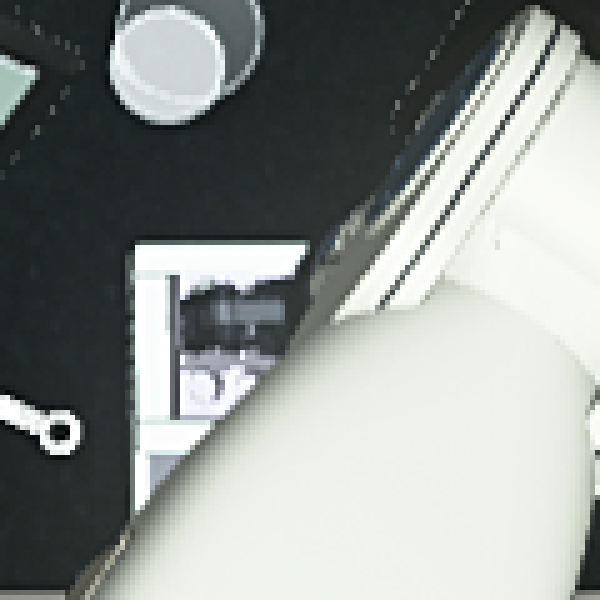

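Run:
```python
from h import *
d=imaging.get_image("side")
f=lambda p:tuple((np.array(proj(d,p))-[200,90]+.5)*5)
for p in [(.452,-.2127+.045,.205),(.452,-.2127,.154),(.452,-.2127,.09),(.452,-.2127,.074)]: print(p,np.round(f(p)))
```

```text
(0.452, -0.16770000000000002, 0.205) [257. 220.]
(0.452, -0.2127, 0.154) [261. 260.]
(0.452, -0.2127, 0.09) [259. 356.]
(0.452, -0.2127, 0.074) [258. 380.]
```

```bash
python3 -m jog '[{"dx":0,"dy":0,"dz":-20,"ax":0,"ay":0,"az":0},{"dx":0,"dy":0,"dz":-40,"ax":0,"ay":0,"az":0},{"dx":0,"dy":0,"dz":-55,"ax":0,"ay":0,"az":0},{"dx":0,"dy":0,"dz":-64,"ax":0,"ay":0,"az":0},{"dx":0,"dy":0,"dz":-64,"ax":0,"ay":0,"az":0}]'
python3 - <<'E'
from h import *
for n in ("side",):
    d=imaging.get_image(n); im=d["img"][:,:,::-1]
    x0,y0=(200,90) if n=="side" else (290,130)
    cv2.imwrite(f"pics/{n}2.png",cv2.resize(im[y0:y0+120,x0:x0+120],None,fx=5,fy=5,interpolation=cv2.INTER_NEAREST))
E
```

```text
t: 3.22
position: [0.4515, -0.2127, 0.136]
tcp_rot: [3.141, -0.002, -3.089]
force: [-0.1, 0.2, -0.0]
grip_width: 0.0854
```

View pics/side2.png

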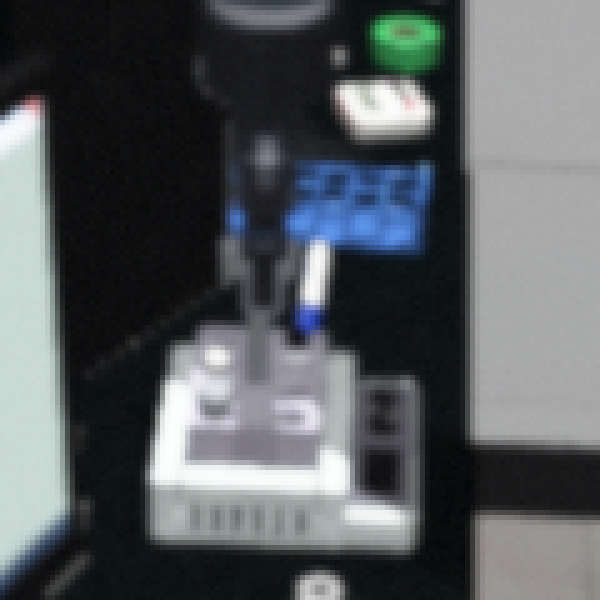

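```bash
python3 -m jog '[{"dx":0,"dy":0,"dz":0,"ax":0,"ay":0,"az":0},{"dx":0,"dy":0,"dz":0,"ax":0,"ay":0,"az":0},{"dx":0,"dy":0,"dz":0,"ax":0,"ay":0,"az":0},{"dx":0,"dy":0,"dz":0,"ax":0,"ay":0,"az":0},{"dx":0,"dy":0,"dz":0,"ax":0,"ay":0,"az":0}]' 255;python3 -m jog '[{"dx":0,"dy":0,"dz":0,"ax":0,"ay":0,"az":0},{"dx":0,"dy":0,"dz":0,"ax":0,"ay":0,"az":0}]'; python3 -c "
from workcell import sensors
print(sensors.sense())"
```

```text
t: 3.9
position: [0.4519, -0.2136, 0.1368]
tcp_rot: [-3.14, -0.001, -3.089]
force: [-0.8, -3.9, 3.5]
grip_width: 0.0149
t: 4.15
position: [0.4519, -0.2137, 0.1368]
tcp_rot: [-3.139, -0.001, -3.089]
force: [-0.5, -2.2, 1.1]
grip_width: 0.0151
{'t': 4.15, 'joint_positions': array([-0.60832987,  0.22205473, -0.27620188,  1.07205596, -0.00234601,
       -0.66052413]), 'qvel': array([-4.83567926e-05,  8.19706784e-04, -2.09506267e-04,  1.15377165e-04,
       -1.21818981e-03,  5.50327343e-04]), 'tau': array([ 1.53739326e+00, -4.94330084e+01,  3.06330800e+01,  6.02504220e-01,
        9.76238251e-01, -1.73815491e-02]), 'position': array([ 0.45190724, -0.21369067,  0.1368028 ]), 'tcp_rot': array([-3.13944327e+00, -1.05733864e-03, -3.08940010e+00]), 'force': array([-0.52664532, -2.16899508,  1.08180467]), 'ft_torque': array([-0.79945239,  0.17968503, -0.04292024]), 'grip_width': 0.015060410771554851}
```

```bash
python3 -m jog '[{"dx":0,"dy":0,"dz":0.2,"ax":0,"ay":0,"az":8},{"dx":0,"dy":0,"dz":0.7,"ax":0,"ay":0,"az":17},{"dx":0,"dy":0,"dz":1.2,"ax":0,"ay":0,"az":25}]';python3 -m jog '[{"dx":0,"dy":0,"dz":0.2,"ax":0,"ay":0,"az":-10},{"dx":0,"dy":0,"dz":0.8,"ax":0,"ay":0,"az":-20},{"dx":0,"dy":0,"dz":1.3,"ax":0,"ay":0,"az":-30},{"dx":0,"dy":0,"dz":1.9,"ax":0,"ay":0,"az":-40},{"dx":0,"dy":0,"dz":2.5,"ax":0,"ay":0,"az":-50}]'
python3 - <<'E'
from h import *
from workcell import sensors
print(sensors.sense()["ft_torque"])
for n in ("side",):
    d=imaging.get_image(n); im=d["img"][:,:,::-1]
    x0,y0=(200,90) if n=="side" else (290,130)
    cv2.imwrite(f"pics/{n}3.png",cv2.resize(im[y0:y0+120,x0:x0+120],None,fx=5,fy=5,interpolation=cv2.INTER_NEAREST))
E
```

```text
t: 4.53
position: [0.4518, -0.2137, 0.1372]
tcp_rot: [-3.14, -0.001, -2.649]
force: [0.8, -3.5, -9.2]
grip_width: 0.0146
t: 5.15
position: [0.4511, -0.2127, 0.1382]
tcp_rot: [3.141, -0.005, 2.757]
force: [1.5, -0.6, -12.3]
grip_width: 0.0149
[-0.35060069 -0.48255678  0.16267399]
```

View pics/side3.png

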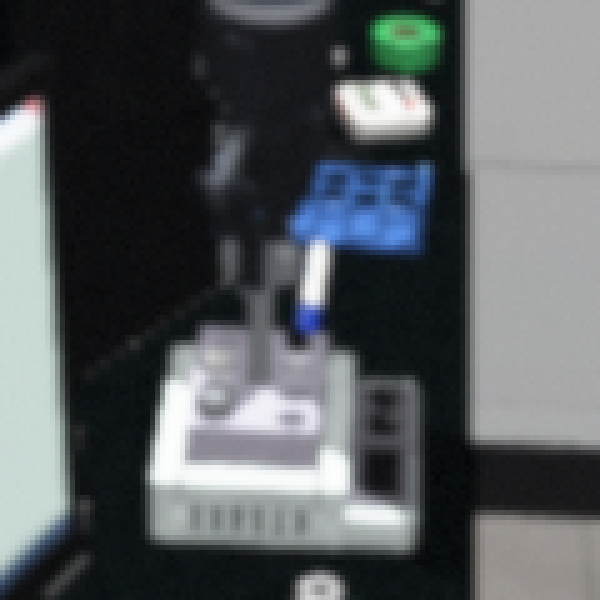

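```bash
python3 -m jog '[{"dx":0,"dy":0,"dz":0.4,"ax":0,"ay":0,"az":10},{"dx":0,"dy":0,"dz":0.9,"ax":0,"ay":0,"az":20},{"dx":0,"dy":0,"dz":1.4,"ax":0,"ay":0,"az":30},{"dx":0,"dy":0,"dz":1.9,"ax":0,"ay":0,"az":40},{"dx":0,"dy":0,"dz":2.4,"ax":0,"ay":0,"az":50}]';python3 -m jog '[{"dx":0,"dy":0,"dz":0.4,"ax":0,"ay":0,"az":-10},{"dx":0,"dy":0,"dz":0.9,"ax":0,"ay":0,"az":-20},{"dx":0,"dy":0,"dz":1.4,"ax":0,"ay":0,"az":-30},{"dx":0,"dy":0,"dz":1.9,"ax":0,"ay":0,"az":-40},{"dx":0,"dy":0,"dz":2.4,"ax":0,"ay":0,"az":-50}]'
```

```text
t: 5.82
position: [0.4511, -0.2128, 0.1396]
tcp_rot: [3.14, -0.005, -2.654]
force: [2.1, -5.6, -12.5]
grip_width: 0.0153
t: 6.45
position: [0.4508, -0.2122, 0.1408]
tcp_rot: [3.139, -0.007, 2.754]
force: [3.0, -2.3, -13.5]
grip_width: 0.0152
```

```bash
python3 -m jog '[{"dx":0.2,"dy":-0.2,"dz":0.4,"ax":0,"ay":0,"az":10},{"dx":0.4,"dy":-0.4,"dz":0.9,"ax":0,"ay":0,"az":20},{"dx":0.6,"dy":-0.6,"dz":1.4,"ax":0,"ay":0,"az":30},{"dx":0.6,"dy":-0.6,"dz":1.9,"ax":0,"ay":0,"az":40},{"dx":0.6,"dy":-0.6,"dz":2.4,"ax":0,"ay":0,"az":50}]';python3 -m jog '[{"dx":0.3,"dy":0,"dz":0.4,"ax":0,"ay":0,"az":-10},{"dx":0.3,"dy":0,"dz":0.9,"ax":0,"ay":0,"az":-20},{"dx":0.3,"dy":0,"dz":1.4,"ax":0,"ay":0,"az":-30},{"dx":0.3,"dy":0,"dz":1.9,"ax":0,"ay":0,"az":-40},{"dx":0.3,"dy":0,"dz":2.4,"ax":0,"ay":0,"az":-50}]'
python3 - <<'E'
from h import *
from workcell import sensors
print(sensors.sense()["ft_torque"])
for n in ("side",):
    d=imaging.get_image(n); im=d["img"][:,:,::-1]
    x0,y0=(200,90) if n=="side" else (290,130)
    cv2.imwrite(f"pics/{n}4.png",cv2.resize(im[y0:y0+120,x0:x0+120],None,fx=5,fy=5,interpolation=cv2.INTER_NEAREST))
E
```

```text
t: 7.08
position: [0.4512, -0.2128, 0.1422]
tcp_rot: [3.138, -0.008, -2.648]
force: [1.5, -3.3, -12.3]
grip_width: 0.0151
t: 7.7
position: [0.4511, -0.2123, 0.1434]
tcp_rot: [3.137, -0.01, 2.761]
force: [1.6, -0.9, -10.2]
grip_width: 0.0148
[-0.58949116 -0.5921099   0.13970568]
```

View pics/side4.png

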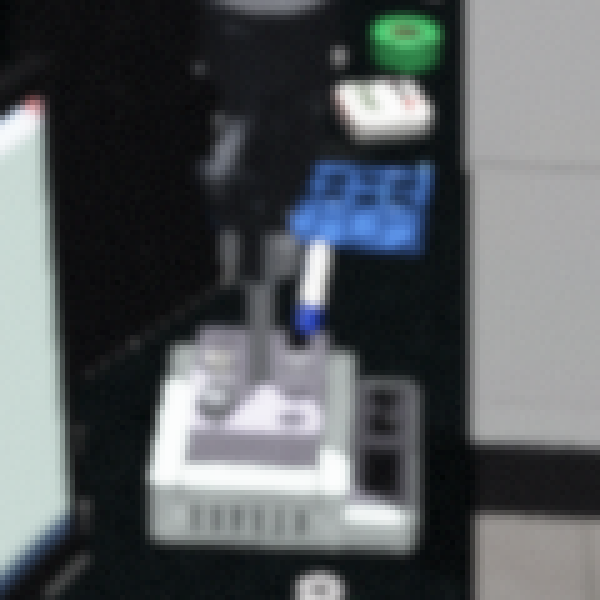

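```bash
python3 -m jog '[{"dx":0.1,"dy":-0.2,"dz":0.5,"ax":-0.1,"ay":-0.1,"az":10},{"dx":0.2,"dy":-0.4,"dz":1.1,"ax":-0.2,"ay":-0.2,"az":20},{"dx":0.3,"dy":-0.6,"dz":1.7,"ax":-0.3,"ay":-0.3,"az":30},{"dx":0.3,"dy":-0.6,"dz":2.2,"ax":-0.4,"ay":-0.4,"az":40},{"dx":0.3,"dy":-0.6,"dz":2.7,"ax":-0.4,"ay":-0.4,"az":50}]';python3 -m jog '[{"dx":0.3,"dy":0,"dz":0.5,"ax":0,"ay":0,"az":-10},{"dx":0.3,"dy":0,"dz":1.1,"ax":0,"ay":0,"az":-20},{"dx":0.3,"dy":0,"dz":1.7,"ax":0,"ay":0,"az":-30},{"dx":0.3,"dy":0,"dz":2.2,"ax":0,"ay":0,"az":-40},{"dx":0.3,"dy":0,"dz":2.7,"ax":0,"ay":0,"az":-50}]'
```

```text
t: 8.38
position: [0.4509, -0.2127, 0.1452]
tcp_rot: [-3.141, -0.005, -2.648]
force: [1.8, -3.8, -13.3]
grip_width: 0.015
t: 9.0
position: [0.4509, -0.2121, 0.1468]
tcp_rot: [3.141, -0.007, 2.763]
force: [2.6, -1.9, -12.5]
grip_width: 0.0151
```

```bash
python3 -m jog '[{"dx":0.2,"dy":-0.2,"dz":0.5,"ax":0,"ay":-0.1,"az":10},{"dx":0.4,"dy":-0.4,"dz":1.1,"ax":0,"ay":-0.2,"az":20},{"dx":0.5,"dy":-0.6,"dz":1.7,"ax":0,"ay":-0.3,"az":30},{"dx":0.5,"dy":-0.6,"dz":2.2,"ax":0,"ay":-0.3,"az":40},{"dx":0.5,"dy":-0.6,"dz":2.7,"ax":0,"ay":-0.3,"az":50}]';python3 -m jog '[{"dx":0.4,"dy":0,"dz":0.5,"ax":0,"ay":0,"az":-10},{"dx":0.4,"dy":0,"dz":1.1,"ax":0,"ay":0,"az":-20},{"dx":0.4,"dy":0,"dz":1.7,"ax":0,"ay":0,"az":-30},{"dx":0.4,"dy":0,"dz":2.2,"ax":0,"ay":0,"az":-40},{"dx":0.4,"dy":0,"dz":2.7,"ax":0,"ay":0,"az":-50}]'
```

```text
t: 9.62
position: [0.451, -0.2128, 0.1486]
tcp_rot: [3.141, -0.003, -2.637]
force: [0.9, -4.7, -11.4]
grip_width: 0.0149
t: 10.25
position: [0.4509, -0.2121, 0.1501]
tcp_rot: [3.139, -0.005, 2.774]
force: [3.0, -0.3, -12.1]
grip_width: 0.0148
```

```bash
python3 -m jog '[{"dx":0.2,"dy":-0.2,"dz":0.5,"ax":0,"ay":-0.1,"az":10},{"dx":0.4,"dy":-0.4,"dz":1.1,"ax":0,"ay":-0.2,"az":20},{"dx":0.5,"dy":-0.6,"dz":1.7,"ax":0,"ay":-0.2,"az":30},{"dx":0.5,"dy":-0.6,"dz":2.2,"ax":0,"ay":-0.2,"az":40},{"dx":0.5,"dy":-0.6,"dz":2.7,"ax":0,"ay":-0.2,"az":50}]';python3 -m jog '[{"dx":0.3,"dy":0,"dz":0.5,"ax":0,"ay":0,"az":-10},{"dx":0.3,"dy":0,"dz":1.1,"ax":0,"ay":0,"az":-20},{"dx":0.3,"dy":0,"dz":1.7,"ax":0,"ay":0,"az":-30},{"dx":0.3,"dy":0,"dz":2.2,"ax":0,"ay":0,"az":-40},{"dx":0.3,"dy":0,"dz":2.7,"ax":0,"ay":0,"az":-50}]'
python3 - <<'E'
from h import *
from workcell import sensors
print(sensors.sense()["ft_torque"])
for n in ("side",):
    d=imaging.get_image(n); im=d["img"][:,:,::-1]
    x0,y0=(200,90) if n=="side" else (290,130)
    cv2.imwrite(f"pics/{n}5.png",cv2.resize(im[y0:y0+120,x0:x0+120],None,fx=5,fy=5,interpolation=cv2.INTER_NEAREST))
E
```

```text
t: 10.88
position: [0.4512, -0.2129, 0.1519]
tcp_rot: [3.139, -0.003, -2.626]
force: [2.0, -5.3, -13.6]
grip_width: 0.015
t: 11.5
position: [0.4508, -0.2123, 0.1533]
tcp_rot: [3.138, -0.006, 2.785]
force: [0.7, -2.2, -12.0]
grip_width: 0.0151
[-0.71180968 -0.28283727  0.05106948]
```

View pics/side5.png

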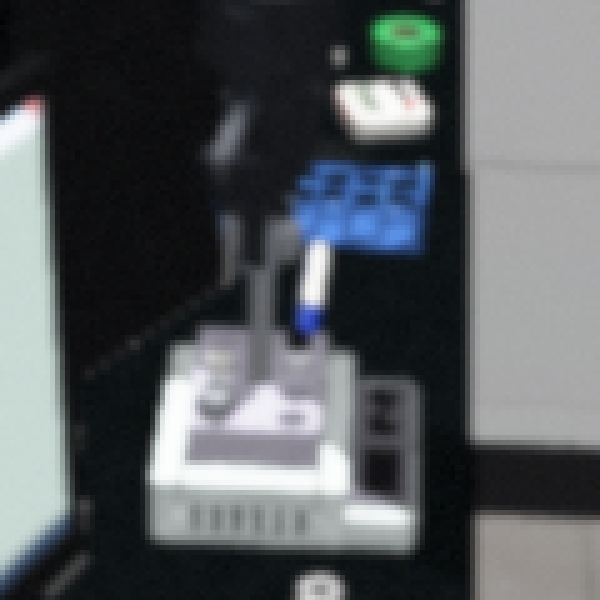

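```bash
python3 -m jog '[{"dx":0.2,"dy":-0.2,"dz":0.5,"ax":-0.1,"ay":-0.1,"az":10},{"dx":0.4,"dy":-0.4,"dz":1.0,"ax":-0.2,"ay":-0.2,"az":20},{"dx":0.5,"dy":-0.6,"dz":1.5,"ax":-0.3,"ay":-0.2,"az":30},{"dx":0.5,"dy":-0.6,"dz":2.0,"ax":-0.3,"ay":-0.2,"az":40},{"dx":0.5,"dy":-0.6,"dz":2.5,"ax":-0.3,"ay":-0.2,"az":49}]';python3 -m jog '[{"dx":0.3,"dy":0,"dz":0.5,"ax":0,"ay":0,"az":-10},{"dx":0.3,"dy":0,"dz":1.0,"ax":0,"ay":0,"az":-20},{"dx":0.3,"dy":0,"dz":1.5,"ax":0,"ay":0,"az":-30},{"dx":0.3,"dy":0,"dz":2.0,"ax":0,"ay":0,"az":-40},{"dx":0.3,"dy":0,"dz":2.5,"ax":0,"ay":0,"az":-50}]'
```

```text
t: 12.18
position: [0.4513, -0.2131, 0.1551]
tcp_rot: [-3.14, -0.003, -2.639]
force: [3.5, -4.1, -14.4]
grip_width: 0.0151
t: 12.8
position: [0.4516, -0.2126, 0.1578]
tcp_rot: [-3.141, -0.003, 2.773]
force: [0.2, 0.1, -1.5]
grip_width: 0.0152
```

```bash
python3 -m jog '[{"dx":0.2,"dy":-0.2,"dz":0.5,"ax":0,"ay":-0.1,"az":10},{"dx":0.4,"dy":-0.4,"dz":1.0,"ax":0,"ay":-0.2,"az":20},{"dx":0.5,"dy":-0.6,"dz":1.5,"ax":0,"ay":-0.2,"az":30},{"dx":0.5,"dy":-0.6,"dz":2.0,"ax":0,"ay":-0.2,"az":40},{"dx":0.5,"dy":-0.6,"dz":2.5,"ax":0,"ay":-0.2,"az":49}]';python3 -m jog '[{"dx":0.3,"dy":0,"dz":0.5,"ax":0,"ay":0,"az":-10},{"dx":0.3,"dy":0,"dz":1.0,"ax":0,"ay":0,"az":-20},{"dx":0.3,"dy":0,"dz":1.5,"ax":0,"ay":0,"az":-30},{"dx":0.3,"dy":0,"dz":2.0,"ax":0,"ay":0,"az":-40},{"dx":0.3,"dy":0,"dz":2.5,"ax":0,"ay":0,"az":-50}]'
```

```text
t: 13.42
position: [0.452, -0.2132, 0.1606]
tcp_rot: [-3.141, 0.0, -2.642]
force: [-0.7, -1.4, -1.9]
grip_width: 0.0148
t: 14.05
position: [0.4524, -0.2128, 0.1634]
tcp_rot: [-3.142, 0.0, 2.77]
force: [-0.1, 0.1, -1.4]
grip_width: 0.0149
```

```bash
python3 -m jog '[{"dx":0,"dy":0,"dz":1,"ax":0,"ay":0,"az":10},{"dx":0,"dy":0,"dz":2,"ax":0,"ay":0,"az":20},{"dx":0,"dy":0,"dz":3,"ax":0,"ay":0,"az":26}]'
python3 - <<'E'
from h import *
for n in ("side",):
    d=imaging.get_image(n); im=d["img"][:,:,::-1]
    x0,y0=(200,90) if n=="side" else (290,130)
    cv2.imwrite(f"pics/{n}6.png",cv2.resize(im[y0:y0+120,x0:x0+120],None,fx=5,fy=5,interpolation=cv2.INTER_NEAREST))
E
```

```text
t: 14.42
position: [0.4524, -0.2124, 0.1667]
tcp_rot: [3.141, 0.001, -3.047]
force: [0.0, -0.0, -0.9]
grip_width: 0.0151
```

View pics/side6.png

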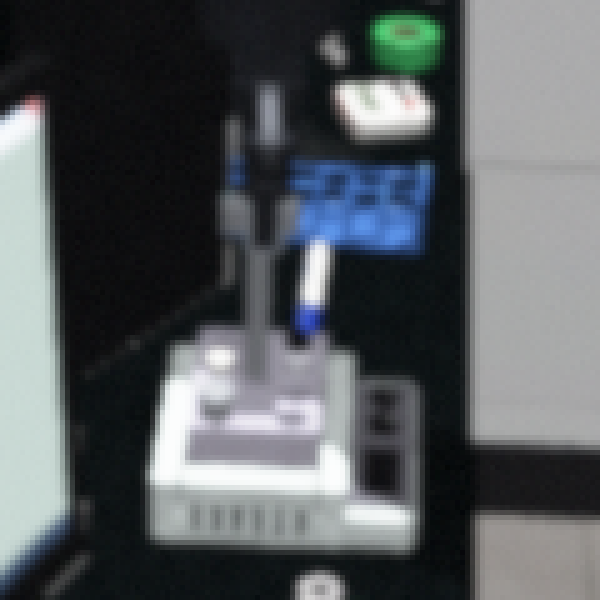

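```bash
python3 -m jog '[{"dx":0,"dy":0,"dz":6,"ax":0,"ay":0,"az":0},{"dx":0,"dy":0,"dz":15,"ax":0,"ay":0,"az":0},{"dx":0,"dy":0,"dz":30,"ax":0,"ay":0,"az":0},{"dx":0,"dy":0,"dz":50,"ax":0,"ay":0,"az":0},{"dx":0,"dy":0,"dz":68,"ax":0,"ay":0,"az":0}]'
python3 - <<'E'
from h import *
for n in ("side",):
    d=imaging.get_image(n); im=d["img"][:,:,::-1]
    x0,y0=(200,60) if n=="side" else (290,130)
    cv2.imwrite(f"pics/{n}7.png",cv2.resize(im[y0:y0+150,x0:x0+120],None,fx=4,fy=4,interpolation=cv2.INTER_NEAREST))
E
```

```text
t: 15.1
position: [0.4526, -0.2125, 0.2366]
tcp_rot: [-3.141, 0.002, -3.043]
force: [-0.2, -0.8, -1.4]
grip_width: 0.0154
```

View pics/side7.png

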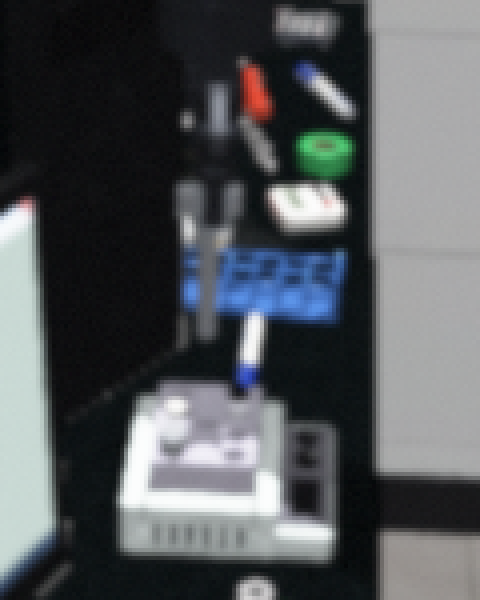

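```bash
python3 -m jog '[{"dx":-20,"dy":10,"dz":5,"ax":0,"ay":0,"az":0},{"dx":-45,"dy":30,"dz":10,"ax":0,"ay":0,"az":0},{"dx":-65,"dy":60,"dz":15,"ax":0,"ay":0,"az":0},{"dx":-72,"dy":100,"dz":20,"ax":0,"ay":0,"az":0},{"dx":-72,"dy":140,"dz":20,"ax":0,"ay":0,"az":0}]'; python3 -m jog '[{"dx":0,"dy":40,"dz":0,"ax":0,"ay":0,"az":0},{"dx":0,"dy":80,"dz":0,"ax":0,"ay":0,"az":0},{"dx":0,"dy":120,"dz":0,"ax":0,"ay":0,"az":0},{"dx":10,"dy":155,"dz":0,"ax":0,"ay":0,"az":0},{"dx":25,"dy":185,"dz":0,"ax":0,"ay":0,"az":0}]'
```

```text
t: 15.78
position: [0.3807, -0.072, 0.2597]
tcp_rot: [-3.138, 0.006, -3.044]
force: [1.3, -0.4, -1.6]
grip_width: 0.0151
t: 16.4
position: [0.4057, 0.1144, 0.2605]
tcp_rot: [-3.138, 0.007, -3.044]
force: [0.8, -1.1, -0.6]
grip_width: 0.0149
```

```bash
python3 -m jog '[{"dx":18,"dy":16,"dz":0,"ax":0.1,"ay":0.2,"az":0},{"dx":38,"dy":34,"dz":0,"ax":0.2,"ay":0.4,"az":0},{"dx":54,"dy":48.5,"dz":0,"ax":0.2,"ay":0.4,"az":0},{"dx":54,"dy":48.5,"dz":0,"ax":0.2,"ay":0.4,"az":0}]'
python3 - <<'E'
from h import *
for n in ("side","top"):
    d=imaging.get_image(n); im=d["img"][:,:,::-1]
    x0,y0=(170,180) if n=="side" else (140,120)
    f=lambda p:tuple((np.array(proj(d,p))-[x0,y0]+.5)*5)
    print(n,[np.round(f(p)) for p in [(.460,.163,.006),(.460,.163,.085),(.460,.163,.18)]])
    cv2.imwrite(f"pics/{n}8.png",cv2.resize(im[y0:y0+120,x0:x0+120],None,fx=5,fy=5,interpolation=cv2.INTER_NEAREST))
E
```

```text
t: 16.9
position: [0.4602, 0.1636, 0.2603]
tcp_rot: [3.141, -0.0, -3.043]
force: [-0.1, -0.5, -1.6]
grip_width: 0.015
side [array([338., 481.]), array([338., 359.]), array([338., 197.])]
top [array([329., 390.]), array([312., 379.]), array([288., 362.])]
```

View pics/side8.png

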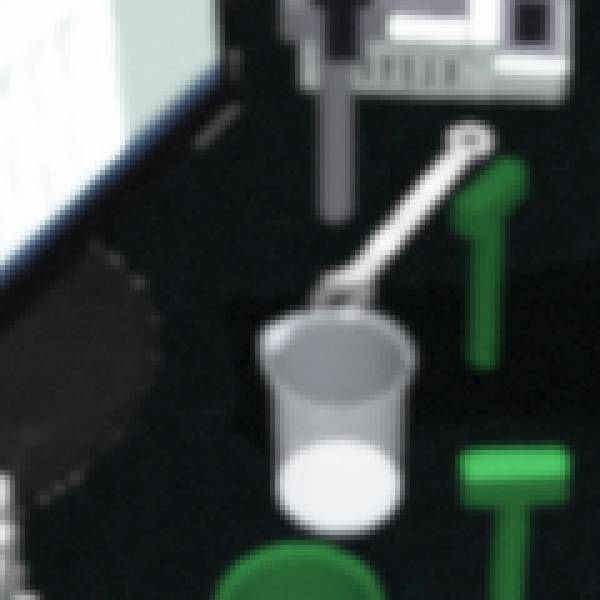

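View pics/top8.png

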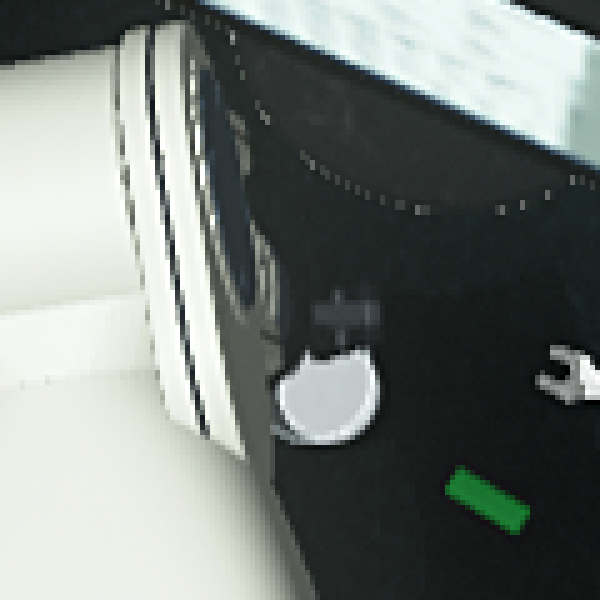

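```bash
python3 -m jog '[{"dx":0,"dy":-0.5,"dz":-25,"ax":0,"ay":0,"az":0},{"dx":0,"dy":-0.5,"dz":-55,"ax":0,"ay":0,"az":0},{"dx":0,"dy":-0.5,"dz":-75,"ax":0,"ay":0,"az":0},{"dx":0,"dy":-0.5,"dz":-90,"ax":0,"ay":0,"az":0},{"dx":0,"dy":-0.5,"dz":-100,"ax":0,"ay":0,"az":0}]'
python3 - <<'E'
from h import *
for n in ("side",):
    d=imaging.get_image(n); im=d["img"][:,:,::-1]
    x0,y0=(170,180)
    cv2.imwrite(f"pics/{n}9.png",cv2.resize(im[y0:y0+120,x0:x0+120],None,fx=5,fy=5,interpolation=cv2.INTER_NEAREST))
E
```

```text
t: 17.62
position: [0.459, 0.1619, 0.1602]
tcp_rot: [3.141, 0.0, -3.044]
force: [0.2, 0.7, -1.8]
grip_width: 0.0152
```

View pics/side9.png

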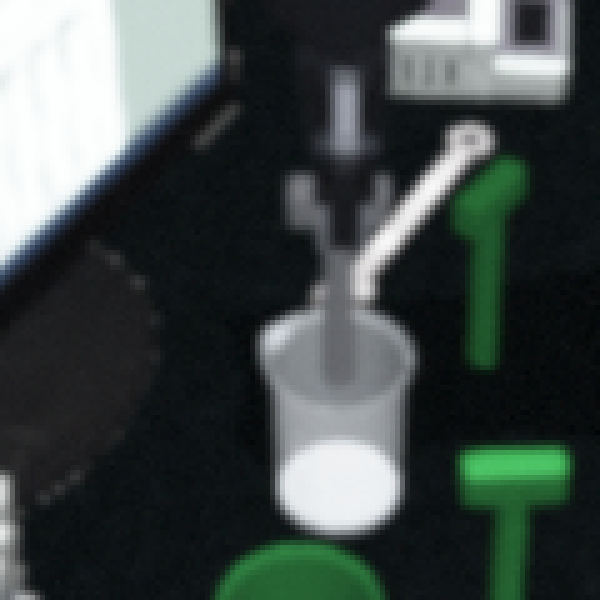

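Pin tip is inside the rim, at (340,380), centred on the beaker (338). Continuing down.

```bash
python3 -m jog '[{"dx":1,"dy":1,"dz":-18,"ax":0,"ay":0,"az":0},{"dx":1,"dy":1,"dz":-36,"ax":0,"ay":0,"az":0},{"dx":1,"dy":1,"dz":-50,"ax":0,"ay":0,"az":0},{"dx":1,"dy":1,"dz":-58,"ax":0,"ay":0,"az":0},{"dx":1,"dy":1,"dz":-60,"ax":0,"ay":0,"az":0}]';python3 -m jog '[{"dx":0,"dy":0,"dz":-1,"ax":0,"ay":0,"az":0},{"dx":0,"dy":0,"dz":-2,"ax":0,"ay":0,"az":0}]'
python3 - <<'E'
from h import *
for n in ("side",):
    d=imaging.get_image(n); im=d["img"][:,:,::-1]
    x0,y0=(170,180)
    cv2.imwrite(f"pics/{n}10.png",cv2.resize(im[y0:y0+120,x0:x0+120],None,fx=5,fy=5,interpolation=cv2.INTER_NEAREST))
E
```

```text
t: 18.3
position: [0.4597, 0.1629, 0.0991]
tcp_rot: [3.141, -0.002, -3.044]
force: [0.5, 0.9, -1.4]
grip_width: 0.0149
t: 18.55
position: [0.46, 0.163, 0.0974]
tcp_rot: [3.141, -0.001, -3.044]
force: [-0.5, 0.2, -1.8]
grip_width: 0.0146
```

View pics/side10.png

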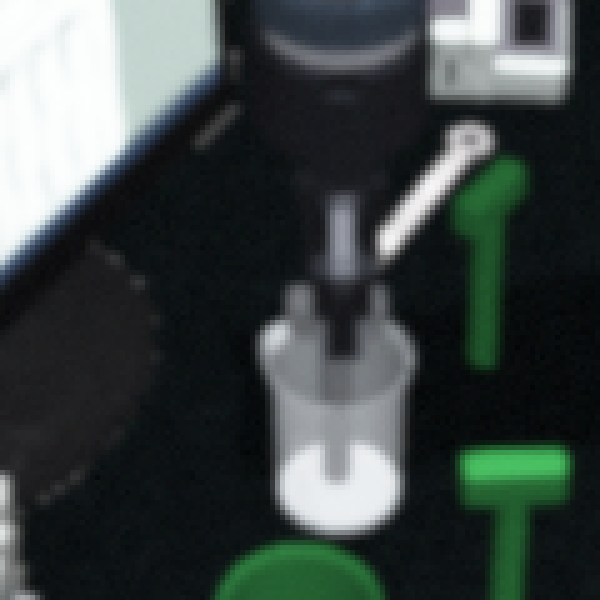

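```bash
for i in 1 ; do python3 -m jog '[{"dx":0,"dy":0,"dz":-0.8,"ax":0,"ay":0,"az":0},{"dx":0,"dy":0,"dz":-1.5,"ax":0,"ay":0,"az":0}]'; python3 -m jog '[{"dx":0,"dy":0,"dz":-0.5,"ax":0,"ay":0,"az":0},{"dx":0,"dy":0,"dz":-1,"ax":0,"ay":0,"az":0}]'; done
```

```text
t: 18.85
position: [0.4599, 0.163, 0.0959]
tcp_rot: [3.141, -0.001, -3.044]
force: [-0.4, 0.7, -1.4]
grip_width: 0.0149
t: 19.1
position: [0.4599, 0.163, 0.0948]
tcp_rot: [3.141, -0.001, -3.044]
force: [-0.1, -0.6, -1.1]
grip_width: 0.0149
```

```bash
python3 -m jog '[{"dx":0,"dy":0,"dz":-0.5,"ax":0,"ay":0,"az":0},{"dx":0,"dy":0,"dz":-1,"ax":0,"ay":0,"az":0}]'; python3 -m jog '[{"dx":0,"dy":0,"dz":-0.5,"ax":0,"ay":0,"az":0},{"dx":0,"dy":0,"dz":-1,"ax":0,"ay":0,"az":0}]'
```

```text
t: 19.35
position: [0.4599, 0.163, 0.0938]
tcp_rot: [3.141, -0.001, -3.044]
force: [0.4, -0.1, -2.5]
grip_width: 0.0152
t: 19.6
position: [0.4599, 0.163, 0.0928]
tcp_rot: [3.141, -0.001, -3.044]
force: [-0.6, 0.6, -1.9]
grip_width: 0.0149
```

```bash
python3 -m jog '[{"dx":0,"dy":0,"dz":-0.5,"ax":0,"ay":0,"az":0},{"dx":0,"dy":0,"dz":-1,"ax":0,"ay":0,"az":0}]'; python3 -m jog '[{"dx":0,"dy":0,"dz":-0.5,"ax":0,"ay":0,"az":0},{"dx":0,"dy":0,"dz":-1,"ax":0,"ay":0,"az":0}]'
python3 - <<'E'
from h import *
for n in ("side",):
    d=imaging.get_image(n); im=d["img"][:,:,::-1]
    x0,y0=(200,220)
    f=lambda p:np.round((np.array(proj(d,p))-[x0,y0]+.5)*8)
    print([f((.46,.163,z)) for z in (.006,.085,.102,.122)], f((.46,.17,.006)))
    cv2.imwrite(f"pics/{n}11.png",cv2.resize(im[y0:y0+75,x0:x0+75],None,fx=8,fy=8,interpolation=cv2.INTER_NEAREST))
E
```

```text
t: 19.85
position: [0.4599, 0.163, 0.0917]
tcp_rot: [3.141, -0.001, -3.044]
force: [-0.6, 0.3, -1.0]
grip_width: 0.0152
t: 20.1
position: [0.4603, 0.163, 0.0913]
tcp_rot: [3.141, 0.0, -3.044]
force: [-2.2, -0.8, 9.6]
grip_width: 0.0148
[array([300., 450.]), array([301., 255.]), array([301., 211.]), array([301., 157.])] [298. 468.]
```

View pics/side11.png

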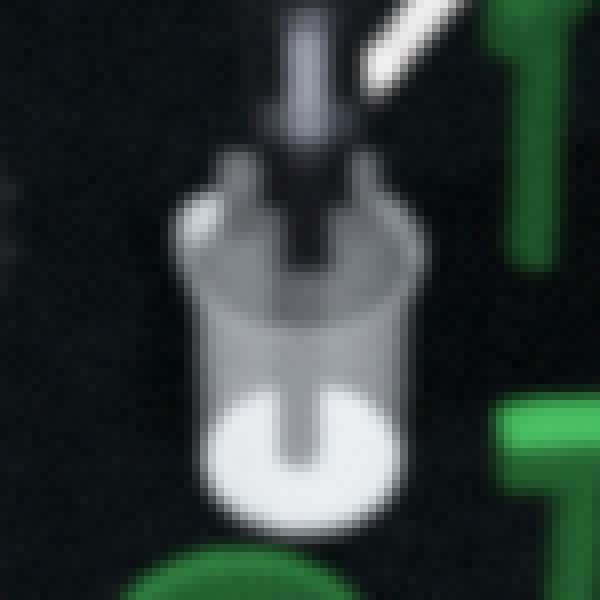

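```bash
python3 -m jog '[{"dx":0,"dy":0,"dz":0.2,"ax":0,"ay":0,"az":0},{"dx":0,"dy":0,"dz":0.4,"ax":0,"ay":0,"az":0},{"dx":0,"dy":0,"dz":0.4,"ax":0,"ay":0,"az":0}]'; python3 -m jog '[{"dx":0,"dy":0,"dz":0,"ax":0,"ay":0,"az":0},{"dx":0,"dy":0,"dz":0,"ax":0,"ay":0,"az":0},{"dx":0,"dy":0,"dz":0,"ax":0,"ay":0,"az":0},{"dx":0,"dy":0,"dz":0,"ax":0,"ay":0,"az":0}]' 120
python3 - <<'E'
from h import *
for n in ("side",):
    d=imaging.get_image(n); im=d["img"][:,:,::-1]
    x0,y0=(200,220)
    cv2.imwrite(f"pics/{n}12.png",cv2.resize(im[y0:y0+75,x0:x0+75],None,fx=8,fy=8,interpolation=cv2.INTER_NEAREST))
E
```

```text
t: 20.52
position: [0.4602, 0.163, 0.0916]
tcp_rot: [3.141, 0.0, -3.044]
force: [0.2, -0.5, -1.7]
grip_width: 0.0148
t: 21.02
position: [0.4602, 0.163, 0.0917]
tcp_rot: [3.141, 0.0, -3.044]
force: [-0.6, -0.3, 0.2]
grip_width: 0.0455
```

View pics/side12.png

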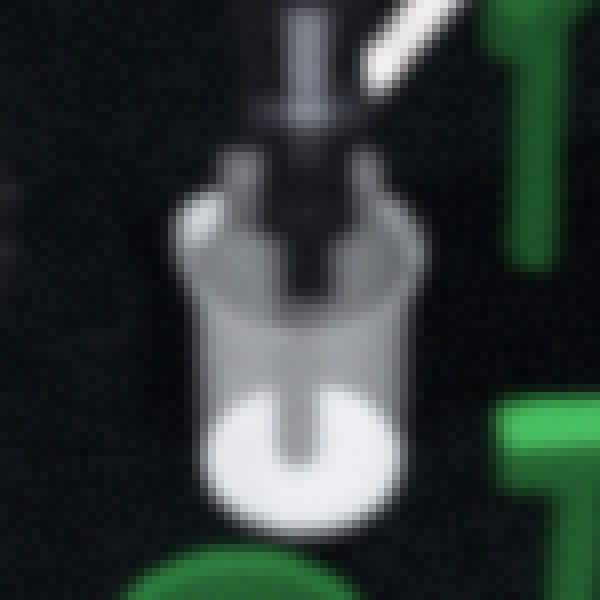

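Pin stands by itself on the floor, the tip at (298,462), beaker unmoved. Withdraw straight up.

```bash
python3 -m jog '[{"dx":0,"dy":0,"dz":8,"ax":0,"ay":0,"az":0},{"dx":0,"dy":0,"dz":20,"ax":0,"ay":0,"az":0},{"dx":0,"dy":0,"dz":45,"ax":0,"ay":0,"az":0},{"dx":0,"dy":0,"dz":80,"ax":0,"ay":0,"az":0},{"dx":0,"dy":0,"dz":120,"ax":0,"ay":0,"az":0}]'; python3 -m jog '[{"dx":-20,"dy":-20,"dz":20,"ax":0,"ay":0,"az":0},{"dx":-50,"dy":-60,"dz":20,"ax":0,"ay":0,"az":0},{"dx":-70,"dy":-110,"dz":20,"ax":0,"ay":0,"az":0},{"dx":-70,"dy":-150,"dz":20,"ax":0,"ay":0,"az":0},{"dx":-70,"dy":-150,"dz":20,"ax":0,"ay":0,"az":0}]'
python3 - <<'E'
from h import *
for n in ("side","top"):
    d=imaging.get_image(n); im=d["img"][:,:,::-1]
    x0,y0=(200,130) if n=="side" else (140,120)
    cv2.imwrite(f"pics/{n}13.png",cv2.resize(im[y0:y0+150,x0:x0+(120 if n=="side" else 240)],None,fx=4 if n=="side" else 3,fy=4 if n=="side" else 3,interpolation=cv2.INTER_NEAREST))
E
```

```text
t: 21.7
position: [0.46, 0.163, 0.2135]
tcp_rot: [3.141, 0.0, -3.044]
force: [0.8, -0.1, 1.1]
grip_width: 0.0452
t: 22.32
position: [0.3899, 0.0111, 0.2345]
tcp_rot: [3.141, 0.002, -3.048]
force: [-0.1, 0.6, -0.4]
grip_width: 0.0453
```

View pics/side13.png

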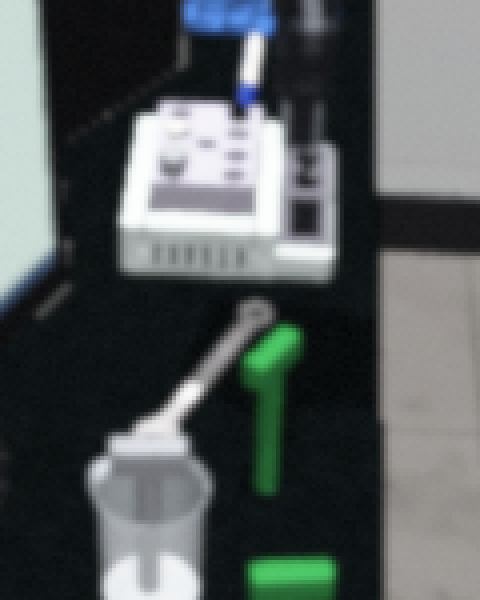

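View pics/top13.png

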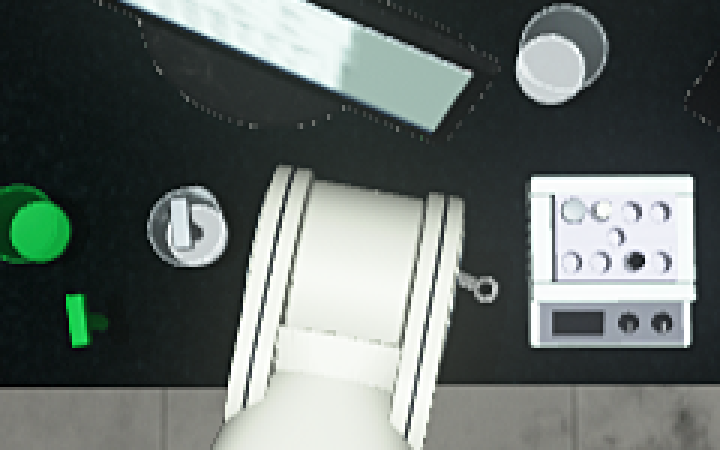

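```bash
python3 -c "
from workcell import ticket
print(ticket.hand_in())"
```

```text
the job is handed in; nothing more can be done
None
```

The pin is free and standing upright on its own in the smaller clear beaker. I let go, moved the arm clear and handed the job in at about 22.3 s; no verdict was given.

- **Freeing the pin:** I gripped the bar and twisted it about 25° to either side of where it stood. Each 50° twist raised it about 1 to 3 mm, with at most about 14 N of upward pull in the readings, under the block's 17 N. It came loose after about 21 mm of rise; I kept twisting to just past 26 mm, then lifted it out.
- **Placing it:** The pin reached the beaker floor about 2 mm lower than my nominal estimate, probably from a slight slip in the grip or camera error. The contact force was about 10 N, and I eased off before opening the fingers.
- **Last checks:** Pictures from both cameras show the block seated level in the heater with its bore empty. The pin is vertical in the upright beaker, which has not visibly moved. The green look-alikes in view are where they were. No check failed. The side crop cut off the foot of the beaker, but the earlier picture at release showed it standing flat.

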